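Crack a walnut in the bench nutcracker

TASK

Stand the walnut between the jaws of the nutcracker, with its two shell halves facing the jaws, and let go of it. Then push the open handle closed, gently, until the shell is felt to give, and stop there so that the kernel is not crushed. Leave the cracked nut in the jaws and the other things where they are.

Things in the scene. Friction and masses are not known exactly. Their poses are not given: they have to be found in the camera images.
- walnut_mid (a point): Centre of the brown walnut: 36 mm across and high, 18 mm above the flat 24 mm foot it stands on, 54 g. z up. A paler seam ring, 9 mm thick, stands in its y-z plane; the shell halves point to its +x and -x (tips 18 mm from the centre). Pinch it across the seam ring, along y (34 mm wide), which does not load the halves. Either half may face the moving jaw.
- walnut_shell (a joint): How far the half on the nut's +x side is pushed in, m. 0: whole. Between the jaws its resistance grows to about 35 N at the nut over the first 2 mm; at about 3 mm it suddenly gives and springs in by itself to 5 or 6 mm (cracked, stays so). Pushed further it meets the kernel, which resists a little (5 to 10 N); beyond 7 mm the kernel is crushed.
- cracker: Nutcracker fixed on the worktop: dark wood board 100 x 172 x 14 mm, two steel arms flat above it. Origin under the board below the nut's place; x from fixed to moving jaw, y along the arms away from the pivot (at y = -65 mm). Fixed arm and jaw: x -25 to -41 mm, 45 mm high; on it a stiff adjusting screw with a round pad, its face anywhere from x = -24 to -10 mm, set anew each time, not reported.
- cracker_seat (a point): The place for the nut, on the board's top, 14 mm above the worktop, 65 mm from the pivot, between the jaws (30 mm long along y, up to 47 mm above the worktop); axes as the cracker's. The pad may reach to 10 mm from it on the -x side, so a nut set down with its centre 15 mm to the +x side is clear of the pad; the closing jaw then slides it over.
- handle (a joint): Angle of the moving handle about its upright pivot, rad: 0 parallel to the fixed arm (pad and jaw face then 28 to 42 mm apart), growing as its end swings out to the cracker's +x side (clockwise from above); 0.45 to 0.6 at the start. Turns with about 1 N at the grip and stays where left. The nut cracks somewhere between +0.1 and -0.17 rad, with about 13 N at the grip.
- handle_grip (a point): Middle of the moving handle's black grip, 165 mm along it from the pivot and 25.5 mm to its outer side, 27 mm above the worktop. The grip is 17 mm thick (8.5 mm from here to its outer face), 85 mm long, 20 mm high, its underside 17 mm above free worktop. y along the handle away from the pivot, x to its outer side, the side to push on.
- cracker_pivot (a point): The pivot axis of the handle, 27 mm above the worktop; axes as those of the cracker.
- mug_a: White mug standing behind the work, 98 x 128 x 90 mm; origin at the centre of its underside. To be left alone.
- mug_b: The second white mug, 98 x 128 x 88 mm; origin at the centre of its underside. To be left alone.
- tumbler: Brushed steel tumbler, 68 mm across, 74 mm high, to the left of the nutcracker; origin at the centre of its underside. To be left alone.
Not all that is in view belongs to the job. What is meant by the part that bears walnut_mid is not black or red, and is the larger of those in its own colour.

How it is judged:
By the outcome, as a careful person would: the job done as asked, in the order asked, and still so for the second after the job is handed in, with the robot touching nothing.
It also fails if it takes over 67 s, if anything falls off the work surface, if the arm or the gripper's body presses on something with over 40 N, if the wrist force passes 120 N, or if a joint passes its speed limit or range.

ROBOT

A 7-joint arm with a two-finger parallel gripper is mounted at the origin on a cart in front of the work surface, level with it; the furniture and walls round the work are solid. World frame = base frame: x ahead of the robot, y to its left, z up, the work surface at z = 0. Lengths are in mm, angles in rad, forces in N, time in s.
With the tool pointing down it reaches from about 425 to 800 mm from the base axis. Payload 8.3 kg.
Tool frame: the origin (TCP) lies on the centre line of the jaws, within the pads' length; the fingertips stand 11 mm ahead of it and the grasp point (between the pads) lies 8 mm behind it; z points along the fingers, y is the direction in which the jaws open and shut (so a half turn about z gives the same grasp; the last joint's range is limited). The gripper opens to 85 mm and grips with 20 to 120 N. Pads are 22 mm wide; open, the fingers measure 114 mm over their backs; the gripper's body (76 mm by 85 mm) begins 54 mm behind the grasp point. The pads swing forward as they close: fully open they stand 13 mm farther back than shut.
Start: joints at [1.083, 0.383, 0.016, 1.37, -0.006, 1.388, -0.046], TCP at [257.62, -569.417, 242.279] pointing down, gripper open.
Joint ranges: [-2.95, 2.95], [-0.25, 2.06], [-1.52, 1.56], [0.18, 2.33], [-1.44, 4.58], [0.02, 2.06], [-3.01, 3.01]. Speed limits (rad/s): [2.39, 2.39, 3.01, 3.01, 3.14, 3.14, 3.14].

INTERFACE

Orientations are given as a unit quaternion [w, x, y, z].
In Python, from rig import robot, optics gives the robot as it stands.
- The arm moves only by the shell command python3 -m jog 'ROWS' [FORCE]. ROWS is JSON, a list of rows, each an object with "travel": the shift along the world's x, y, z in m, a list of three; "turn": the turn about the world's z in degrees; "gripper": the gripper command: -1 is fully open, 1 is shut, values between are in proportion. In form: [{"travel": [dx, dy, dz], "turn": turn, "gripper": gripper}, ...]. A call has 1 to 20 rows; each row is the pose to reach, as a shift and turn from the pose commanded when the call began; what a row does not reach only later rows make up. A row lasts 1/10 s, in which the tool goes at most 50 mm and 8.59 degrees, less where a joint would pass 70% of its speed; a pose out of reach is approached as far as the arm can. A call with a gripper value outside its range is refused whole. The fingers move at their own pace and stop on an object; FORCE is the grip in N (left out, the last holds). Time passes only in rows, so rows that repeat a pose let the fingers close. It gives the time, the measured TCP pose, the force and the opening at its end, in the units of the state.
- robot.state(): the state, without advancing time (a new reading comes with each control period).
- optics.camera(name): name is "scene" or "top"; returns the picture (400x640x3 uint8, red, green, blue); there is no depth.
- optics.get_calibration(name): a dict with "camera_matrix" (3x3 intrinsics, pixels), "R" (3x3) and "t" (3): a world point X has camera coordinates R X + t. Camera axes: x right, y down, z forward; pixel columns grow to the right and rows downward; lengths in mm; the calibration is good to about 2 mm. A picture is of the moment at which its call begins. get_calibration takes no time and is no camera call.
- robot.hand_in(): hands the job in, once; it reports no verdict.
Trained networks look in the newest picture that a camera, given by its name, has taken for a name from the list of things; names that differ only in an ending like _2 or _b are one class to them, and where a whole thing is asked for, a point or a joint stands for the part that bears it (a point fixed in the world has none). Each returns a list of dicts, best first, with "confidence" (0 to 1); they miss things now and then, are a little off and sometimes report something else, mostly with a low value. They report only what shows in the picture. A call takes as long as a camera call. They do not tell look-alikes from the thing itself.
- optics.trace(camera, query): "pixels" (400x640 bool, what is visible of it) and "box" ([left, top, right, bottom] in pixels, round what is visible of it).
The state is a dict: "time": time; "q": joint angles; "dq": joint speeds; "tau": joint torques, N m; "ee_pos": TCP position; "tool_rot": TCP orientation; "ft_force": force on the tool from outside, world axes, zero at the start; "wrist_torque": the same for the moment, N m; "finger_gap": finger opening in mm.
Only numpy, scipy, OpenCV 4.12 (cv2) and the standard library are available. Lean on these libraries where they do the work, as an engineer would, in place of code of your own. Each camera call takes 0.05 s, during which the arm holds its last target.

## Working session

There is one attempt and no reset: what is moved stays moved. The work goes in short steps, Python scripts to look and compute and a shell command to move; the robot and the scene stay as the last step left them, time stands still between calls to the robot, and variables do not carry over. Pictures are saved under pics/ and viewed, and the job is handed in when it is done.

```bash
ls; mkdir -p pics; python3 - <<'E'
from rig import robot, optics
import cv2,numpy as np
np.set_printoptions(precision=4,suppress=True)
for n in ("scene","top"):
    im=optics.camera(n); cv2.imwrite(f"pics/{n}0.png",im[:,:,::-1])
    c=optics.get_calibration(n); print(n,c)
    R=np.array(c["R"]);print("pos",-R.T@np.array(c["t"]))
print(robot.state())
E
```

```text
pics
scene {'camera_matrix': array([[443.8897,   0.    , 325.5206],
       [  0.    , 443.8897, 203.9465],
       [  0.    ,   0.    ,   1.    ]]), 'R': array([[ 0.5718, -0.8203, -0.0111],
       [-0.463 , -0.3116, -0.8298],
       [ 0.6772,  0.4796, -0.558 ]]), 't': array([-303.5422,  307.246 ,  782.7313])}
pos [-214.241  -528.6779  688.3363]
top {'camera_matrix': array([[506.5123,   0.    , 320.4526],
       [  0.    , 506.5123, 200.261 ],
       [  0.    ,   0.    ,   1.    ]]), 'R': array([[-0.0248, -0.9995, -0.0182],
       [-0.9973,  0.026 , -0.069 ],
       [ 0.0695,  0.0165, -0.9974]]), 't': array([  53.794 ,  598.6085, 1338.896 ])}
pos [ 505.2705   16.1706 1377.7912]
{'time': 0.1, 'q': array([ 1.0831,  0.3842,  0.0164,  1.371 , -0.0063,  1.3882, -0.0465]), 'dq': array([-0.    , -0.0016, -0.0006, -0.0028,  0.0013, -0.001 , -0.0007]), 'tau': array([  0.0033, -62.9138,   0.848 , -37.2763,   0.0168,   0.0105,
         0.0001]), 'ee_pos': array([ 257.4447, -569.0325,  241.3763]), 'tool_rot': array([-0.0009,  0.9775,  0.2108, -0.0002]), 'ft_force': array([ 0.0103, -0.4075,  0.7338]), 'wrist_torque': array([0.04  , 0.0309, 0.0226]), 'finger_gap': 85.59791390714574}
```

View pics/scene0.png

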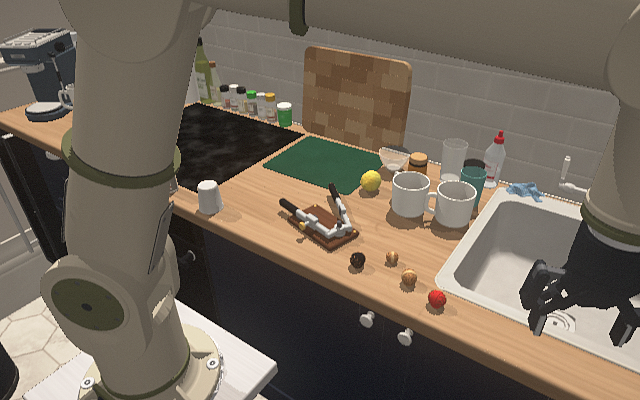

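View pics/top0.png

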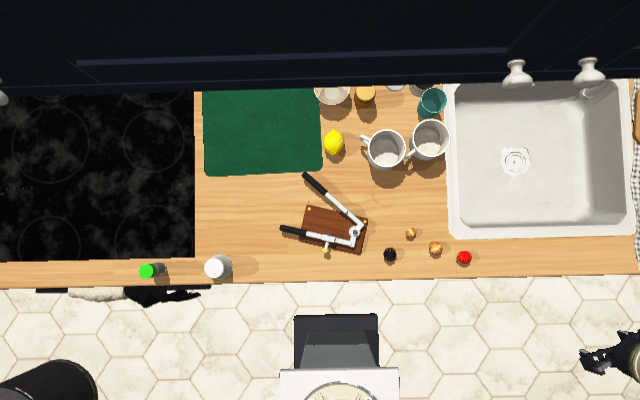

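```bash
cat > h.py <<'E'
from rig import robot, optics
import cv2,numpy as np
np.set_printoptions(precision=4,suppress=True)
def cal(n):
    c=optics.get_calibration(n);return np.array(c["camera_matrix"]),np.array(c["R"]),np.array(c["t"])
def proj(n,X):
    K,R,t=cal(n);X=np.atleast_2d(X);p=(R@X.T).T+t;p=p@K.T;return p[:,:2]/p[:,2:]
def ray(n,u,v):
    K,R,t=cal(n);d=R.T@np.linalg.inv(K)@np.array([u,v,1.]);return -R.T@t,d/np.linalg.norm(d)
def atz(n,u,v,z):
    o,d=ray(n,u,v);return o+d*(z-o[2])/d[2]
def tri(a,b):
    A=[];B=[]
    o1,d1=ray("top",*a);o2,d2=ray("scene",*b)
    s=np.linalg.lstsq(np.c_[d1,-d2],o2-o1,rcond=None)[0]
    p,q=o1+s[0]*d1,o2+s[1]*d2
    return (p+q)/2,np.linalg.norm(p-q)
def snap(n,name,box=None,k=1):
    im=optics.camera(n)[:,:,::-1].copy();full=im
    if box: im=im[box[1]:box[3],box[0]:box[2]]
    cv2.imwrite("pics/"+name,cv2.resize(im,None,fx=k,fy=k,interpolation=cv2.INTER_CUBIC));return full
E
python3 - <<'E'
from h import *
snap("top","t1.png",(270,160,480,290),3.8)
snap("scene","s1.png",(260,170,460,320),4)
for q in ("walnut_mid","handle","cracker","tumbler"):
  for n in ("top","scene"):
    for r in optics.trace(n,q)[:4]:
        m=r["pixels"];ys,xs=np.nonzero(m);print(q,n,round(r["confidence"],2),r["box"],len(xs),xs.mean(),ys.mean())
E
```

```text
walnut_mid top 0.65 [456.6, 253.7, 471.4, 266.6] 143 463.8951048951049 257.24475524475525
walnut_mid top 0.59 [430.5, 243.8, 445.7, 251.8] 155 435.2193548387097 247.67741935483872
walnut_mid top 0.49 [402.0, 229.4, 417.0, 237.9] 74 410.27027027027026 232.7027027027027
walnut_mid scene 0.59 [428.8, 285.6, 445.4, 310.5] 225 436.14222222222224 297.9511111111111
walnut_mid scene 0.58 [349.7, 251.7, 365.9, 271.8] 181 357.4033149171271 259.3756906077348
walnut_mid scene 0.55 [402.4, 268.5, 415.7, 284.6] 223 408.68161434977577 276.3273542600897
walnut_mid scene 0.42 [383.6, 252.2, 399.5, 262.3] 113 391.646017699115 256.34513274336285
handle top 0.91 [303.0, 170.1, 366.5, 234.9] 493 334.1683569979716 202.2231237322515
handle scene 0.57 [324.9, 181.3, 350.4, 233.1] 393 339.7582697201018 209.68193384223918
cracker scene 0.76 [281.2, 184.6, 358.0, 248.8] 2069 322.45867568873854 222.4896085065249
tumbler top 0.89 [204.5, 255.2, 234.1, 280.7] 512 218.3515625 266.9296875
tumbler scene 0.65 [197.0, 178.5, 222.2, 214.9] 709 209.33991537376588 196.67700987306065
```

View pics/t1.png

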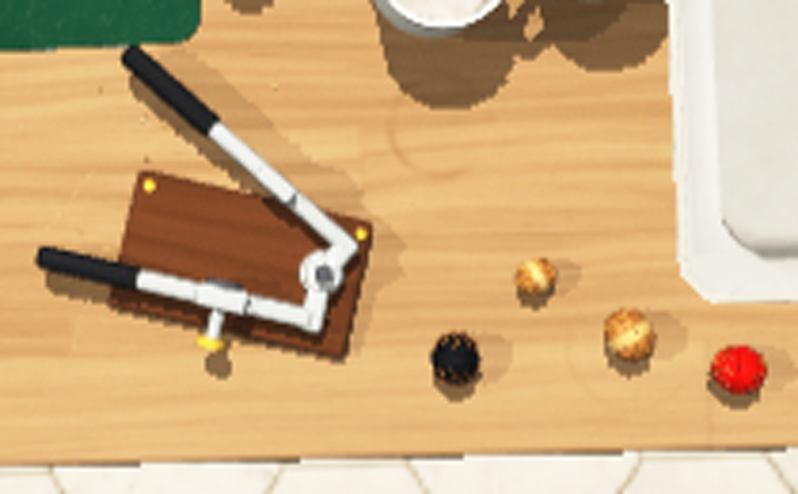

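View pics/s1.png

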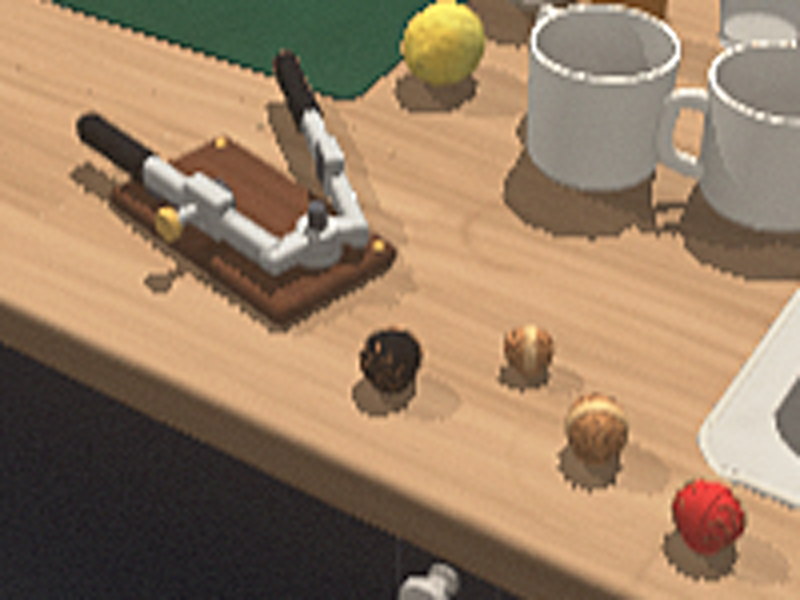

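```bash
python3 - <<'E'
from h import *
import cv2
t=snap("top","x.png");s=snap("scene","x.png")
a=cv2.resize(t[236:260,423:448],None,fx=16,fy=16,interpolation=cv2.INTER_CUBIC)
b=cv2.resize(s[262:290,395:423],None,fx=14,fy=14,interpolation=cv2.INTER_CUBIC)
h=max(a.shape[0],b.shape[0])
pad=lambda i:cv2.copyMakeBorder(i,0,h-i.shape[0],0,0,cv2.BORDER_CONSTANT)
cv2.imwrite("pics/nut.png",np.hstack([pad(a),pad(b)]))
a=cv2.resize(t[195:265,275:375],None,fx=8,fy=8,interpolation=cv2.INTER_CUBIC);cv2.imwrite("pics/ct.png",a)
a=cv2.resize(s[180:255,275:365],None,fx=8,fy=8,interpolation=cv2.INTER_CUBIC);cv2.imwrite("pics/cs.png",a)
E
```

```text
(no output)
```

View pics/nut.png

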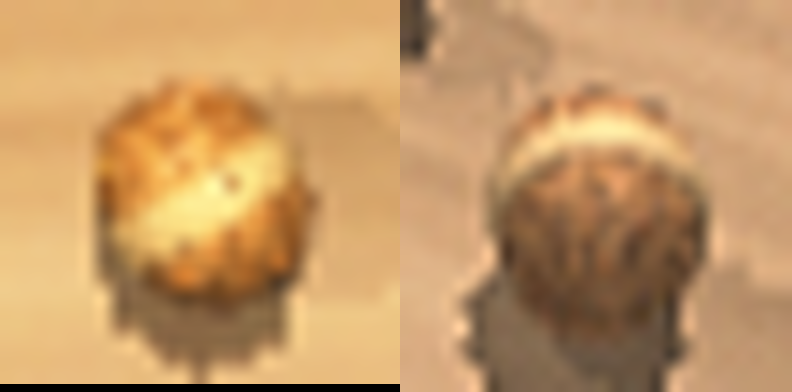

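View pics/ct.png

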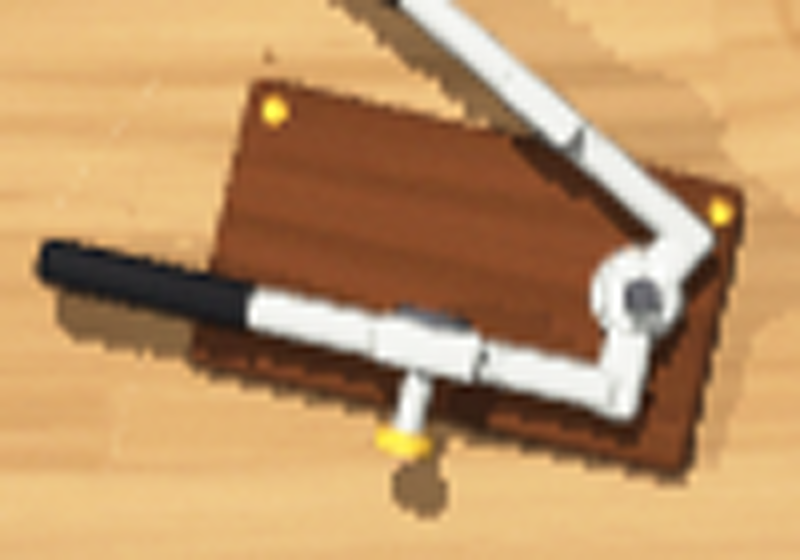

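View pics/cs.png

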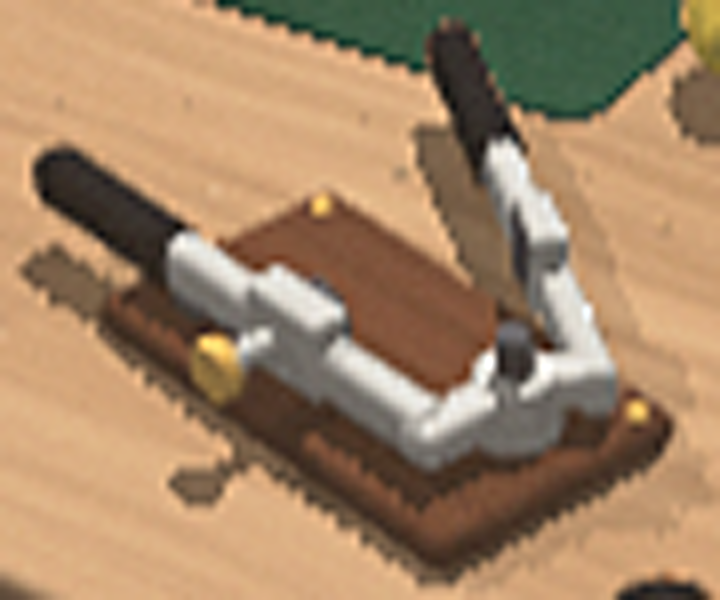

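```bash
python3 - <<'E'
from h import *
f=lambda u,v,x0,y0,k:(x0+(u+.5)/k-.5,y0+(v+.5)/k-.5)
T=lambda u,v:f(u,v,275,195,8)
S=lambda u,v:f(u,v,275,180,8)
for n,a,b in (("screw1",(275,110),(321,206)),("screw2",(722,212),(638,411)),("bolttop",(645,296),(514,332)),("knob",(404,442),(216,368))):
    print(n,*tri(T(*a),S(*b)))
print("nut",*tri(f(203,190,423,236,16),f(603-400,213,395,262,14)))
for c in ((257,80),(743,188),(688,477),(192,362)): print(atz("top",*T(*c),14)[:2])
print("pivot z~40",atz("top",*T(645,296),45)[:2])
# seam direction at z=36
a=atz("top",*f(130,230,423,236,16),30);b=atz("top",*f(275,155,423,236,16),30);print("seam",(b-a),np.degrees(np.arctan2(*(b-a)[[1,0]])))
# handle line: moving arm top; 8x crop coordinates t1: grip tip (133,55), grip inner end (212,128)
g=lambda u,v:f(u,v,270,160,3.8)
a=atz("top",*g(133,55),37);b=atz("top",*g(212,128),37);print("grip",a,b,np.degrees(np.arctan2(*(a-b)[[1,0]])))
E
```

```text
screw1 [579.4546  69.8558  16.2265] 0.8217699364110687
screw2 [541.371  -79.3534  17.1981] 1.0713125875022864
bolttop [513.7981 -51.0767  52.6594] 1.3524295767369734
knob [467.943   28.7471  34.1041] 1.7166017751529898
nut [ 466.6622 -264.4192   19.0628] 1.7166477928301456
[589.6168  76.1113]
[549.0356 -86.4237]
[452.8879 -65.0465]
[495.3195 100.125 ]
pivot z~40 [513.4566 -50.908 ]
seam [ 11.7349 -24.3192   0.    ] -64.24108693791256
grip [669.628   78.7175  37.    ] [616.8213  24.6434  37.    ] 45.67937623074347
```

```bash
cat > ov.py <<'E'
from h import *
def model(piv,yaw,th):
    yaw=np.radians(yaw)
    def fr(a): return np.array([[np.cos(a),-np.sin(a),0],[np.sin(a),np.cos(a),0],[0,0,1]])
    Rc=fr(yaw);Rh=fr(yaw-th);P=np.array([*piv,0.])
    L=[]
    def box(R,o,x0,x1,y0,y1,z0,z1):
        c=[(x,y,z) for z in (z0,z1) for x,y in ((x0,y0),(x1,y0),(x1,y1),(x0,y1))]
        c=[R@np.array(p)+o for p in c]
        for i in range(4):
            L.extend([(c[i],c[(i+1)%4]),(c[4+i],c[4+(i+1)%4]),(c[i],c[i+4])])
    box(Rc,P,-41,-25,50,80,14,47)
    box(Rh,P,25,41,50,80,14,47)
    box(Rh,P,17,34,122.5,207.5,17,37)
    L.append((P,P+[0,0,52]))
    s=Rc@np.array([0,65,14])+P;print("seat",s,"grip",Rh@np.array([25.5,165,27])+P)
    for v in ([5,0,0],[0,5,0]):
        L.append((s-Rc@np.array(v),s+Rc@np.array(v)))
    return L
def draw(n,im,L,box,k,name):
    x0,y0,x1,y1=box
    a=cv2.resize(im[y0:y1,x0:x1],None,fx=k,fy=k,interpolation=cv2.INTER_CUBIC)
    for p,q in L:
        u=(proj(n,np.array([p,q]))-[x0,y0]+.5)*k-.5
        cv2.line(a,tuple(int(v) for v in u[0].round()),tuple(int(v) for v in u[1].round()),(0,255,0),1,cv2.LINE_AA)
    cv2.imwrite("pics/"+name,a)
E
python3 - <<'E'
from ov import *
L=model((513.8,-51.1),-14.2,.526)
t=snap("top","x.png");s=snap("scene","x.png")
draw("top",t,L,(275,165,375,265),6,"ovt.png")
draw("scene",s,L,(275,180,365,255),8,"ovs.png")
E
```

```text
seat [529.745   11.9139  14.    ] grip [647.3544  49.0921  27.    ]
```

View pics/ovt.png

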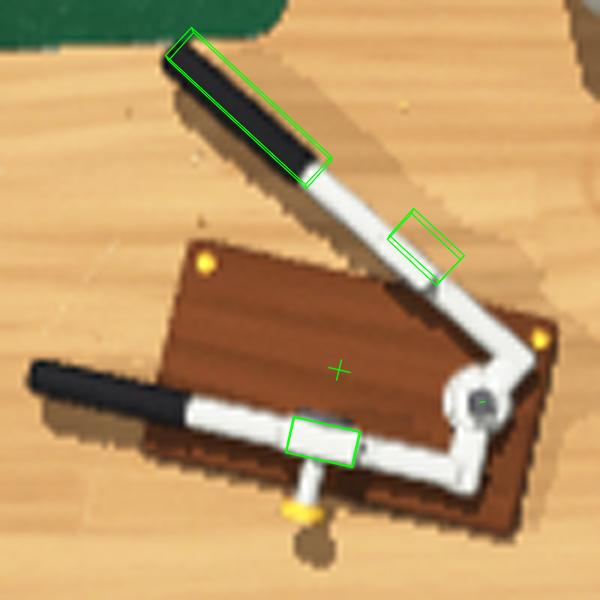

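View pics/ovs.png

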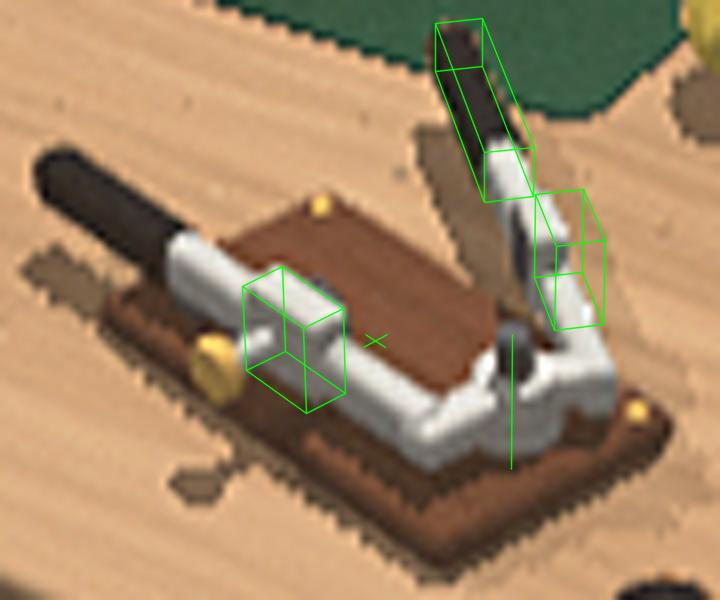

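```bash
sed -i 's/box(Rh,P,25,41,50,80/box(Rh,P,18,34,50,80/' ov.py; python3 - <<'E'
from ov import *
L=model((513.8,-51.1),-14.2,.475)
t=snap("top","x.png");s=snap("scene","x.png")
draw("top",t,L,(275,165,375,265),6,"ovt.png")
draw("scene",s,L,(275,180,365,255),8,"ovs.png")
E
```

```text
seat [529.745   11.9139  14.    ] grip [642.0732  55.7702  27.    ]
```

View pics/ovt.png

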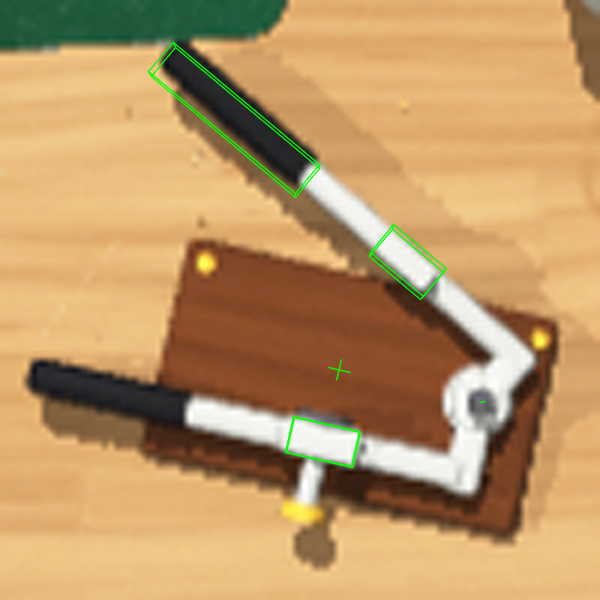

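View pics/ovs.png

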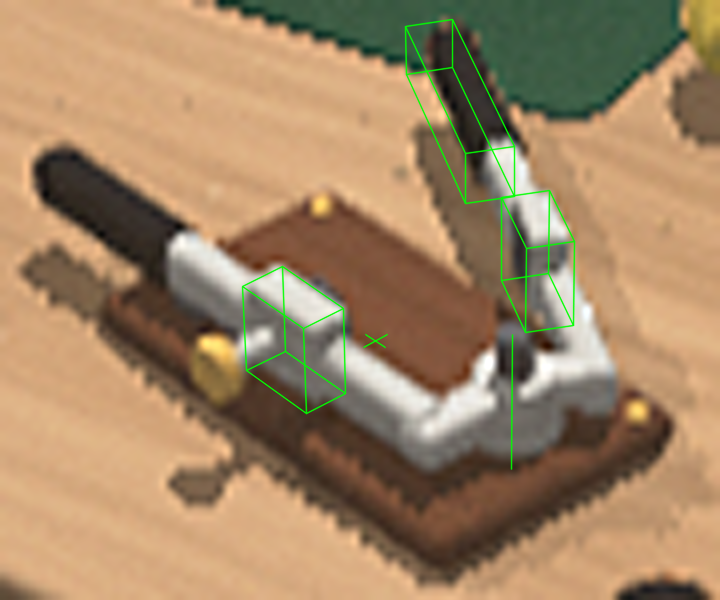

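```bash
python3 - <<'E'
from h import *
from scipy.optimize import minimize
import itertools
ims={n:optics.camera(n).astype(float) for n in ("top","scene")}
def feat(n):
    im=ims[n]; return im[:,:,2]+0.5*im[:,:,1]   # pale -> more blue
data={}
def cost(p,n):
    c=np.array(p[:3]);yaw=p[3];tot=0
    K,R,t=cal(n);o=-R.T@t
    u0,v0=proj(n,c)[0];us,vs=np.meshgrid(np.arange(int(u0)-8,int(u0)+9),np.arange(int(v0)-8,int(v0)+9))
    X=[];Y=[]
    sub=[-.375,-.125,.125,.375]
    acc=np.zeros(us.shape);ok=np.ones(us.shape,bool)
    nz=np.zeros(us.shape)
    for du in sub:
        for dv in sub:
            d=np.stack([us+du,vs+dv,np.ones_like(us)],-1)@(R.T@np.linalg.inv(K)).T
            d/=np.linalg.norm(d,axis=-1,keepdims=True)
            b=d@(o-c);disc=b*b-((o-c)@(o-c)-17.**2)
            ok&=disc>0
            P=o+d*(-b-np.sqrt(np.maximum(disc,0)))[...,None]-c
            s=P@np.array([np.sin(yaw),-np.cos(yaw),0])  # normal to seam with dir yaw
            acc+=(abs(s)<4.5)/16; nz+=P[...,2]/16
    F=feat(n)[vs,us][ok];A=np.c_[acc[ok],nz[ok],np.ones(ok.sum())]
    r=np.linalg.lstsq(A,F,rcond=None)
    return 1-((F-A@r[0])**2).mean()/F.var()
c0=np.array([466.7,-264.4,18])
for n in ("top","scene"):
    best=[]
    for yd in range(-90,-30,3):
        m=max((cost([*(c0+[dx,dy,0]),np.radians(yd)],n),dx,dy) for dx in (-4,-2,0,2,4) for dy in (-4,-2,0,2,4))
        best.append((round(m[0],3),yd,m[1],m[2]))
    print(n,sorted(best,reverse=True)[:6])
E
```

```text
top [(np.float64(0.804), -57, 0, 2), (np.float64(0.801), -60, 0, 2), (np.float64(0.792), -54, 0, 2), (np.float64(0.792), -63, 0, 2), (np.float64(0.768), -66, 0, 2), (np.float64(0.766), -51, 0, 2)]
scene [(np.float64(0.901), -63, 2, 0), (np.float64(0.897), -60, 2, 0), (np.float64(0.895), -66, 2, 0), (np.float64(0.894), -54, 2, 2), (np.float64(0.889), -51, 2, 2), (np.float64(0.888), -57, 2, 2)]
```

Candidates in top view: black (390,254), small brown (410,232), large brown (435,248), red (464,257). The large brown one with the pale seam is the walnut (close crop confirms). Moving above it.

```bash
python3 -m jog '[{"travel":[0.03,0.045,0],"turn":0,"gripper":-0.3},{"travel":[0.06,0.09,-0.01],"turn":1,"gripper":-0.3},{"travel":[0.09,0.13,-0.03],"turn":2,"gripper":-0.3},{"travel":[0.12,0.17,-0.05],"turn":3,"gripper":-0.3},{"travel":[0.15,0.215,-0.07],"turn":4,"gripper":-0.3},{"travel":[0.18,0.26,-0.09],"turn":5,"gripper":-0.3},{"travel":[0.2,0.29,-0.11],"turn":5,"gripper":-0.3},{"travel":[0.209,0.305,-0.13],"turn":5,"gripper":-0.3},{"travel":[0.209,0.305,-0.14],"turn":5,"gripper":-0.3},{"travel":[0.209,0.305,-0.14],"turn":5,"gripper":-0.3},{"travel":[0.209,0.305,-0.14],"turn":5,"gripper":-0.3}]' 30
python3 - <<'E'
from h import *
s=robot.state();print(s["ee_pos"],s["finger_gap"],s["tool_rot"])
e=s["ee_pos"]
a=snap("top","x.png");b=snap("scene","x.png")
for n,im in (("top",a),("scene",b)):
    u,v=proj(n,e)[0];print(n,u,v)
    im=im.copy();x0,y0=int(u)-45,int(v)-40
    c=cv2.resize(im[max(y0,0):y0+80,x0:x0+90],None,fx=5,fy=5,interpolation=cv2.INTER_CUBIC)
    cv2.drawMarker(c,(int((u-x0+.5)*5),int((v-max(y0,0)+.5)*5)),(255,0,255),0,12)
    cv2.imwrite(f"pics/ab_{n}.png",c)
import numpy as np
A=cv2.imread("pics/ab_top.png");B=cv2.imread("pics/ab_scene.png");h=max(A.shape[0],B.shape[0])
p=lambda i:cv2.copyMakeBorder(i,0,h-i.shape[0],0,0,0)
c=np.hstack([p(A),p(B)]);cv2.imwrite("pics/ab.png",cv2.resize(c,None,fx=.88,fy=.88))
E
```

```text
time: 2.1
ee_pos: [466.2, -265.8, 102.8]
tool_rot: [0.0, 0.968, 0.252, -0.0]
ft_force: [0.5, -1.0, 0.2]
finger_gap: 55.7
[ 466.2244 -265.7966  102.766 ] 55.738279550126435 [ 0.0003  0.9676  0.2525 -0.0001]
top 443.0466324753338 248.19135886778517
scene 412.9465858442663 247.13888068732675
```

View pics/ab.png

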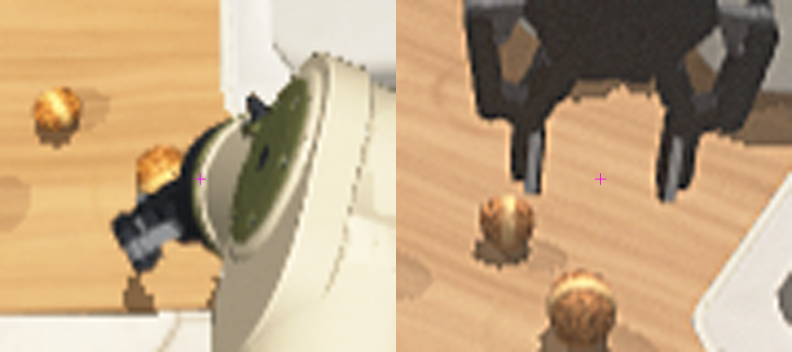

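```bash
python3 -m jog '[{"travel":[0,0.001,-0.03],"turn":0,"gripper":-0.3},{"travel":[0,0.001,-0.06],"turn":0,"gripper":-0.3},{"travel":[0,0.001,-0.08],"turn":0,"gripper":-0.3},{"travel":[0,0.001,-0.087],"turn":0,"gripper":-0.3},{"travel":[0,0.001,-0.087],"turn":0,"gripper":-0.3},{"travel":[0,0.001,-0.087],"turn":0,"gripper":-0.3}]' 30
python3 - <<'E'
from h import *
b=snap("scene","g1.png",(360,220,460,310),6)
E
```

```text
time: 2.8
ee_pos: [467.4, -264.4, 16.7]
tool_rot: [0.001, 0.968, 0.253, 0.001]
ft_force: [0.4, 0.1, -0.1]
finger_gap: 55.6
```

View pics/g1.png

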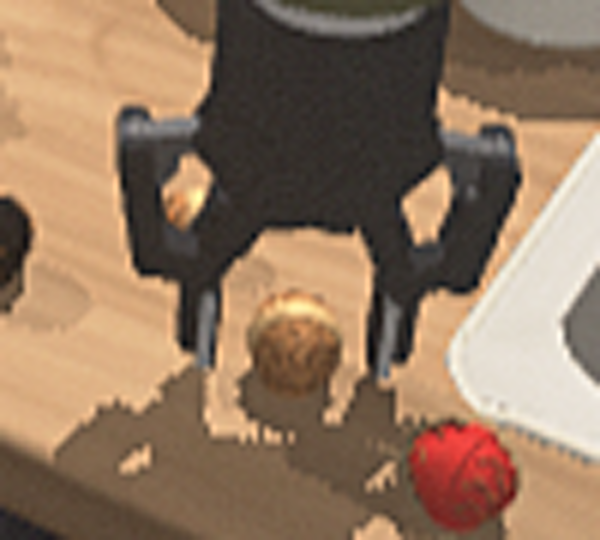

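```bash
python3 -m jog '[{"travel":[0,0,-0.001],"turn":0,"gripper":0},{"travel":[0,0,-0.001],"turn":0,"gripper":0.5},{"travel":[0,0,-0.001],"turn":0,"gripper":0.5},{"travel":[0,0,-0.001],"turn":0,"gripper":0.5},{"travel":[0,0,-0.001],"turn":0,"gripper":0.5},{"travel":[0,0,-0.001],"turn":0,"gripper":0.5},{"travel":[0,0,-0.001],"turn":0,"gripper":0.5},{"travel":[0,0,-0.001],"turn":0,"gripper":0.5}]' 30
python3 - <<'E'
from h import *
b=snap("scene","g2.png",(360,220,460,310),6)
E
```

```text
time: 3.65
ee_pos: [467.3, -263.8, 15.3]
tool_rot: [0.001, 0.967, 0.253, 0.001]
ft_force: [0.1, 0.3, 6.6]
finger_gap: 33.4
```

View pics/g2.png

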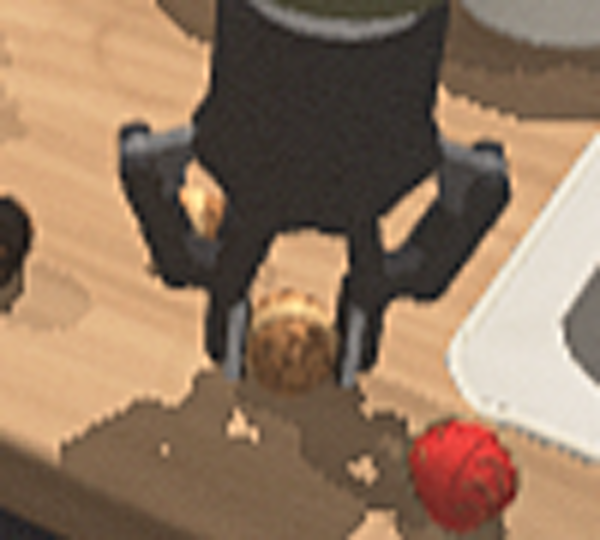

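```bash
python3 -m jog '[{"travel":[0,0,0.02],"turn":0,"gripper":0.5},{"travel":[0,0,0.05],"turn":0,"gripper":0.5},{"travel":[0,0,0.08],"turn":0,"gripper":0.5},{"travel":[0.005,0.02,0.09],"turn":-4,"gripper":0.5},{"travel":[0.015,0.05,0.09],"turn":-9,"gripper":0.5},{"travel":[0.025,0.09,0.09],"turn":-15,"gripper":0.5},{"travel":[0.035,0.13,0.09],"turn":-21,"gripper":0.5},{"travel":[0.045,0.17,0.09],"turn":-27,"gripper":0.5},{"travel":[0.055,0.21,0.09],"turn":-33,"gripper":0.5},{"travel":[0.065,0.24,0.09],"turn":-38,"gripper":0.5},{"travel":[0.0725,0.26,0.09],"turn":-42,"gripper":0.5},{"travel":[0.0755,0.272,0.08],"turn":-43.4,"gripper":0.5},{"travel":[0.0755,0.272,0.08],"turn":-43.4,"gripper":0.5},{"travel":[0.0755,0.272,0.08],"turn":-43.4,"gripper":0.5},{"travel":[0.0755,0.272,0.08],"turn":-43.4,"gripper":0.5}]'
python3 - <<'E'
from ov import *
L=model((513.8,-51.1),-14.2,.50)
s=robot.state();print(s["ee_pos"],s["ft_force"]);r=s["tool_rot"];print(np.degrees(2*np.arctan2(r[2],r[1]))-90)
e=s["ee_pos"]-[0,0,0];
b=snap("scene","x.png");draw("scene",b,L+[(e-[0,0,30],e+[0,0,8])],(275,140,385,240),7,"h1.png")
E
```

```text
time: 5.2
ee_pos: [542.0, 7.1, 94.5]
tool_rot: [0.0, 0.992, -0.123, 0.0]
ft_force: [-0.4, -0.4, -0.6]
finger_gap: 33.6
seat [529.745   11.9139  14.    ] grip [644.7046  52.5303  27.    ]
[541.9982   7.1207  94.5341] [-0.4409 -0.3921 -0.5642]
-104.11510597705009
```

View pics/h1.png

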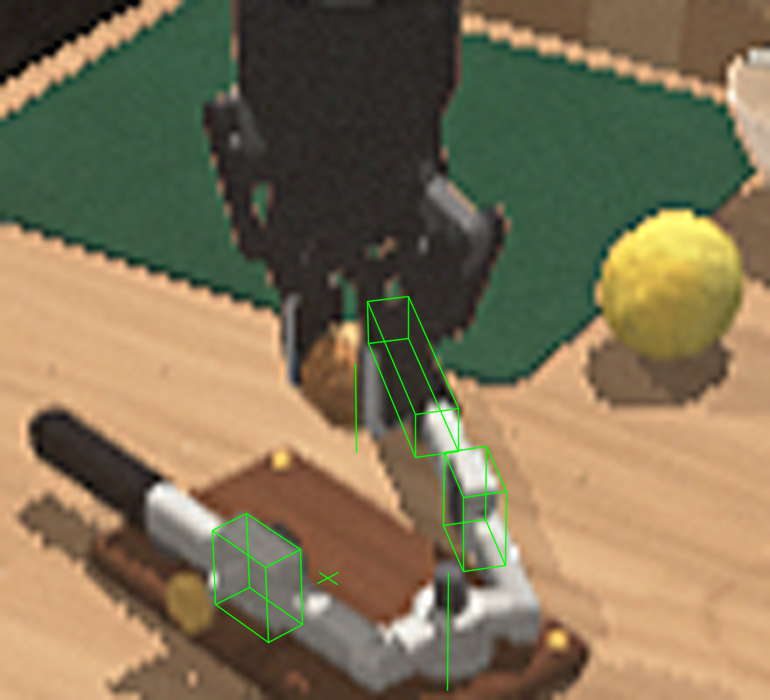

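```bash
python3 - <<'E'
from h import *
e=robot.state()["ee_pos"];print(e)
im=optics.camera("scene")[:,:,::-1]
x0,y0,k=305,175,20
a=cv2.resize(im[y0:y0+30,x0:x0+35],None,fx=k,fy=k,interpolation=cv2.INTER_CUBIC)
K,R,t=cal("scene");o=-R.T@t
c=e+[0,0,3.2]
d=c-o;D=np.linalg.norm(d);d/=D
p=np.cross(d,[0,0,1.]);p/=np.linalg.norm(p);q=np.cross(d,p)
P=np.array([c+18*(np.cos(f)*p+np.sin(f)*q) for f in np.linspace(0,6.283,60)])
u=((proj("scene",P)-[x0,y0]+.5)*k-.5).round().astype(int)
cv2.polylines(a,[u],True,(255,0,255),1)
ya=np.array([.245,.969,0]);xa=np.array([.969,-.245,0])
ring=np.array([c+17.5*(np.cos(f)*ya+np.sin(f)*np.array([0,0,1])) for f in np.linspace(0,6.283,60)])
for s in (-4.5,4.5):
    u=((proj("scene",ring+s*xa)-[x0,y0]+.5)*k-.5).round().astype(int);cv2.polylines(a,[u],True,(0,255,0),1)
cv2.imwrite("pics/h2.png",a)
E
```

```text
[542.0965   7.1254  94.6199]
```

View pics/h2.png

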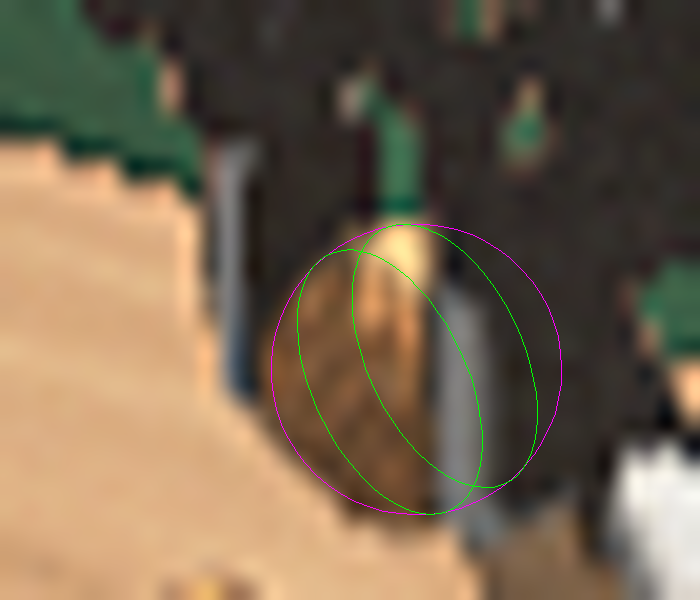

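```bash
python3 -m jog '[{"travel":[0,0.001,-0.02],"turn":0,"gripper":0.5},{"travel":[0,0.001,-0.04],"turn":0,"gripper":0.5},{"travel":[0,0.001,-0.055],"turn":0,"gripper":0.5},{"travel":[0,0.001,-0.062],"turn":0,"gripper":0.5},{"travel":[0,0.001,-0.065],"turn":0,"gripper":0.5},{"travel":[0,0.001,-0.065],"turn":0,"gripper":0.5},{"travel":[0,0.001,-0.066],"turn":0,"gripper":0.5},{"travel":[0,0.001,-0.066],"turn":0,"gripper":0.5}]'
python3 - <<'E'
from h import *
print(robot.state()["ee_pos"],robot.state()["ft_force"])
snap("scene","p1.png",(280,170,370,250),8)
E
```

```text
time: 6.1
ee_pos: [543.0, 9.4, 29.4]
tool_rot: [-0.0, 0.992, -0.122, 0.001]
ft_force: [-1.0, -0.2, 4.9]
finger_gap: 33.3
[542.9551   9.3751  29.3693] [-0.961  -0.166   4.9395]
```

View pics/p1.png

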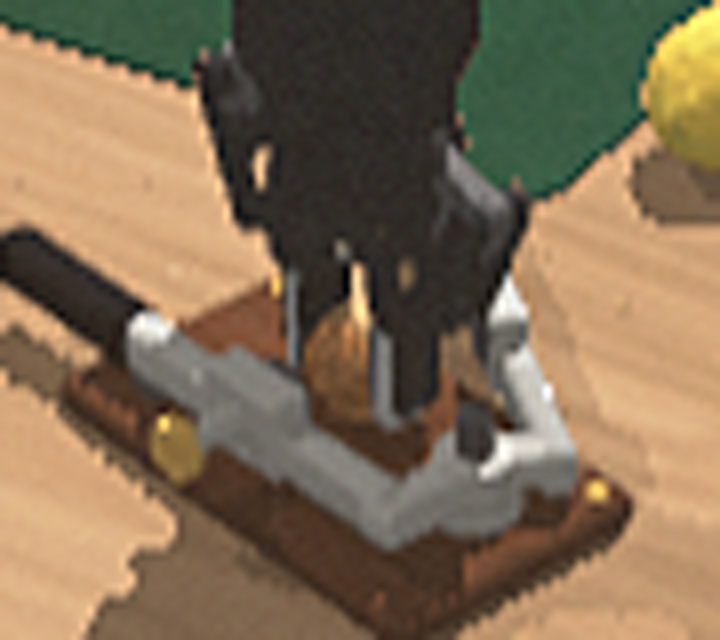

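```bash
python3 -m jog '[{"travel":[0,0,0],"turn":0,"gripper":0.1},{"travel":[0,0,0],"turn":0,"gripper":-0.1},{"travel":[0,0,0],"turn":0,"gripper":-0.15},{"travel":[0,0,0],"turn":0,"gripper":-0.15},{"travel":[0,0,0.01],"turn":0,"gripper":-0.15},{"travel":[0,0,0.03],"turn":0,"gripper":-0.15},{"travel":[0,0,0.06],"turn":0,"gripper":-0.15},{"travel":[0,0,0.1],"turn":0,"gripper":-0.15},{"travel":[0,0,0.14],"turn":0,"gripper":0.4},{"travel":[0,0,0.15],"turn":0,"gripper":1}]'
python3 - <<'E'
from ov import *
L=model((513.8,-51.1),-14.2,.52)
b=snap("scene","x.png");draw("scene",b,L,(275,170,365,250),8,"p2.png")
E
```

```text
time: 7.15
ee_pos: [544.5, 9.9, 184.1]
tool_rot: [-0.001, 0.992, -0.122, 0.004]
ft_force: [0.5, 0.2, 0.0]
finger_gap: 20.9
seat [529.745   11.9139  14.    ] grip [646.7509  49.8917  27.    ]
```

View pics/p2.png

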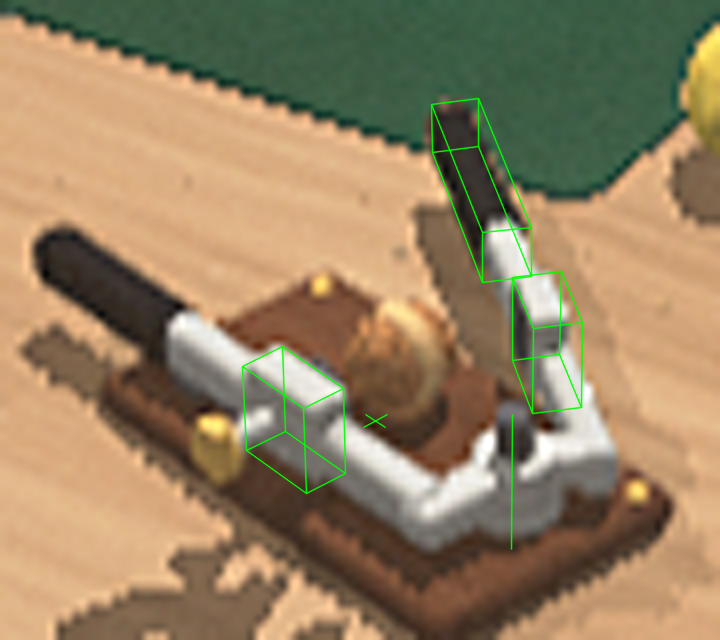

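```bash
python3 - <<'E'
from h import *
print("q",robot.state()["q"])
print("lemon",*tri((333.5,143),(371,181)))
for n,a,z in (("mugA rim left handle",(362,137),60),("mugA left",(369,150),90),("mugA bottom",(386,168),90)): print(n,atz("top",*a,z))
print("lemon left/bottom",atz("top",324,143,25),atz("top",333,155,25))
snap("top","t2.png",(270,120,400,260),4)
def grip(th,r=165,off=25.5,yaw=-14.2,P=(513.8,-51.1)):
    a=np.radians(yaw)-th;x=np.array([np.cos(a),np.sin(a)]);y=np.array([-np.sin(a),np.cos(a)]);return np.array(P)+off*x+r*y,x
for th in (.5,.4,.3,.2,.1,0,-.1,-.17):
    print(th,*[grip(th,r,34+11)[0] for r in (165,175)])
E
```

```text
q [ 0.1356  0.2545 -0.252   1.6789  0.0679  1.2089 -1.9483]
lemon [753.5535  -2.1001  29.831 ] 3.855261382719009
mugA rim left handle [760.7754 -75.3467  60.    ]
mugA left [720.7884 -90.1411  90.    ]
mugA bottom [ 673.198  -132.0195   90.    ]
lemon left/bottom [754.1028  25.0823  25.    ] [720.7814   1.6786  25.    ]
0.5 [659.0012  39.2692] [665.8018  46.6009]
0.4 [649.254   53.3137] [655.2886  61.2876]
0.3 [638.1533  66.3149] [643.3617  74.8514]
0.2 [625.8101  78.1429] [630.1403  87.1568]
0.1 [612.3478  88.6796] [615.7564  98.0807]
0 [597.9008  97.8197] [600.3538 107.5141]
-0.1 [582.6134 105.4717] [584.0864 115.3627]
-0.17 [571.4939 109.9013] [572.2714 119.871 ]
```

View pics/t2.png

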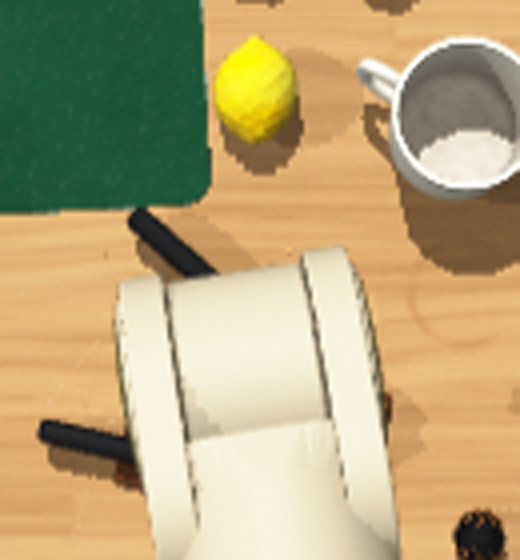

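```bash
python3 -m jog '[{"travel":[0.03,0.004,0],"turn":-6,"gripper":1},{"travel":[0.07,0.009,0],"turn":-13,"gripper":1},{"travel":[0.1,0.013,-0.01],"turn":-20,"gripper":1},{"travel":[0.125,0.017,-0.03],"turn":-26,"gripper":1},{"travel":[0.13,0.018,-0.06],"turn":-28.7,"gripper":1},{"travel":[0.13,0.018,-0.09],"turn":-28.7,"gripper":1},{"travel":[0.13,0.018,-0.12],"turn":-28.7,"gripper":1},{"travel":[0.13,0.018,-0.145],"turn":-28.7,"gripper":1},{"travel":[0.13,0.018,-0.152],"turn":-28.7,"gripper":1},{"travel":[0.13,0.018,-0.152],"turn":-28.7,"gripper":1},{"travel":[0.13,0.018,-0.152],"turn":-28.7,"gripper":1}]'
python3 - <<'E'
from h import *
s=robot.state();print(s["ee_pos"],s["ft_force"],s["q"])
snap("scene","r1.png",(275,140,405,250),6)
E
```

```text
time: 8.35
ee_pos: [672.6, 27.6, 27.1]
tool_rot: [-0.0, 0.931, -0.365, 0.0]
ft_force: [-0.4, -0.2, 0.3]
finger_gap: -0.1
[672.5762  27.6248  27.059 ] [-0.3905 -0.2047  0.2795] [ 0.0119  0.6595 -0.1474  1.4541  0.1049  1.0347 -2.4756]
```

View pics/r1.png

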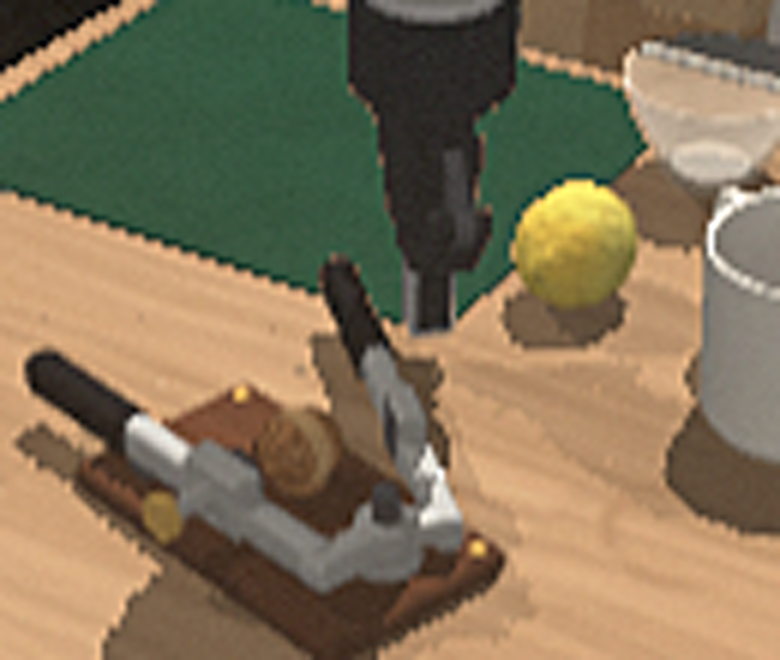

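```bash
python3 -m jog '[{"travel":[-0.006,0.005,0],"turn":0,"gripper":1},{"travel":[-0.012,0.011,0],"turn":0,"gripper":1},{"travel":[-0.0155,0.015,0],"turn":1.4,"gripper":1},{"travel":[-0.018,0.0185,0],"turn":2.9,"gripper":1},{"travel":[-0.0205,0.022,0],"turn":4.3,"gripper":1},{"travel":[-0.023,0.0255,0],"turn":5.7,"gripper":1},{"travel":[-0.0257,0.029,0],"turn":7.2,"gripper":1},{"travel":[-0.0285,0.0325,0],"turn":8.6,"gripper":1},{"travel":[-0.031,0.0355,0],"turn":10,"gripper":1},{"travel":[-0.034,0.0385,0],"turn":11.5,"gripper":1},{"travel":[-0.037,0.0417,0],"turn":12.9,"gripper":1},{"travel":[-0.040,0.0447,0],"turn":14.3,"gripper":1},{"travel":[-0.043,0.0477,0],"turn":15.8,"gripper":1},{"travel":[-0.0463,0.0505,0],"turn":17.2,"gripper":1}]'
python3 - <<'E'
from h import *
s=robot.state();print(s["ee_pos"],s["ft_force"],s["wrist_torque"])
snap("scene","r2.png",(275,140,405,250),6)
E
```

```text
time: 9.8
ee_pos: [625.6, 78.3, 26.2]
tool_rot: [-0.0, 0.975, -0.22, 0.0]
ft_force: [0.7, -1.4, -0.6]
finger_gap: 0.1
[625.5557  78.3141  26.243 ] [ 0.6919 -1.4114 -0.5528] [-0.2117 -0.1273  0.0336]
```

View pics/r2.png

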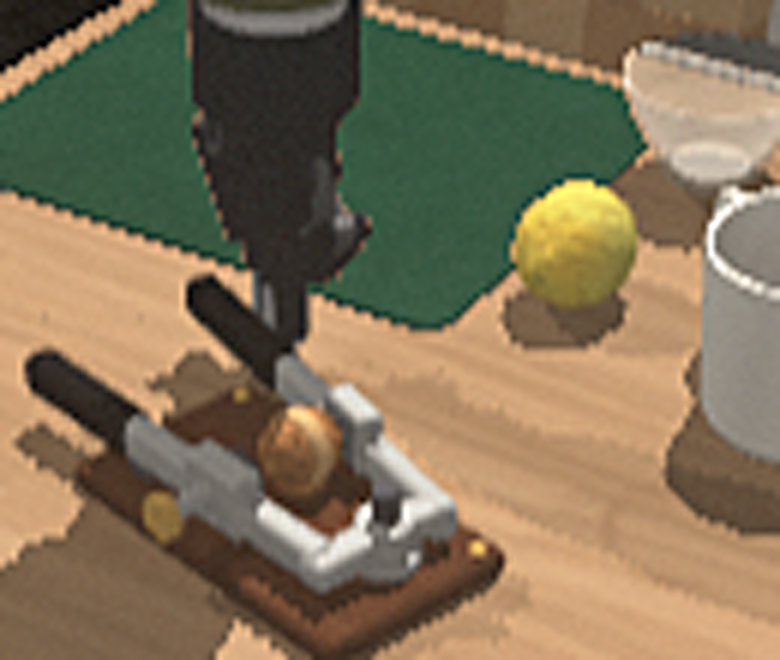

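```bash
python3 -m jog '[{"travel":[-0.0017,0.0014,0],"turn":0.7,"gripper":1},{"travel":[-0.0034,0.0027,0],"turn":1.4,"gripper":1},{"travel":[-0.005,0.004,0],"turn":2.1,"gripper":1},{"travel":[-0.0067,0.0053,0],"turn":2.9,"gripper":1},{"travel":[-0.0084,0.0066,0],"turn":3.6,"gripper":1},{"travel":[-0.0101,0.008,0],"turn":4.3,"gripper":1},{"travel":[-0.0118,0.0093,0],"turn":5,"gripper":1},{"travel":[-0.0135,0.0105,0],"turn":5.7,"gripper":1}]'
python3 - <<'E'
from h import *
s=robot.state();print(s["ee_pos"],s["ft_force"],s["wrist_torque"])
snap("scene","r3.png",(275,170,365,250),8)
E
```

```text
time: 10.65
ee_pos: [612.2, 88.6, 26.3]
tool_rot: [0.0, 0.985, -0.172, 0.0]
ft_force: [0.5, -0.5, 0.1]
finger_gap: 0.1
[612.2062  88.6122  26.3379] [ 0.4646 -0.5249  0.1347] [-0.0061 -0.2562 -0.0114]
```

View pics/r3.png

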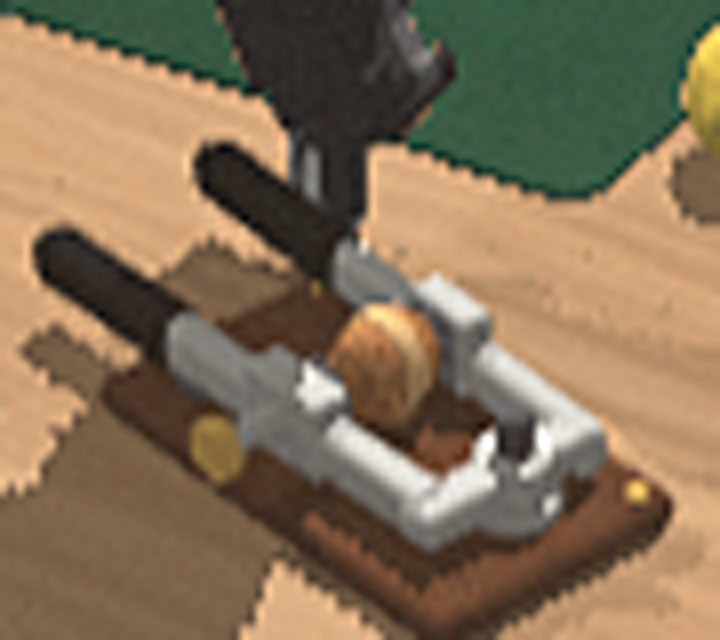

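```bash
python3 -m jog '[{"travel":[-0.0014,0.001,0],"turn":0.6,"gripper":1},{"travel":[-0.0028,0.0019,0],"turn":1.1,"gripper":1},{"travel":[-0.0042,0.0029,0],"turn":1.7,"gripper":1},{"travel":[-0.0042,0.0029,0],"turn":1.7,"gripper":1}]'
python3 -m jog '[{"travel":[-0.0014,0.001,0],"turn":0.6,"gripper":1},{"travel":[-0.0028,0.0019,0],"turn":1.1,"gripper":1},{"travel":[-0.0028,0.0019,0],"turn":1.1,"gripper":1}]'
python3 - <<'E'
from h import *
snap("scene","r4.png",(275,170,365,250),8)
E
```

```text
time: 11.1
ee_pos: [607.8, 91.6, 26.2]
tool_rot: [0.0, 0.988, -0.157, -0.0]
ft_force: [0.0, 0.1, 0.6]
finger_gap: 0.2
time: 11.4
ee_pos: [605.0, 93.5, 26.2]
tool_rot: [0.0, 0.989, -0.148, -0.0]
ft_force: [0.0, 0.5, 0.1]
finger_gap: -0.1
```

View pics/r4.png

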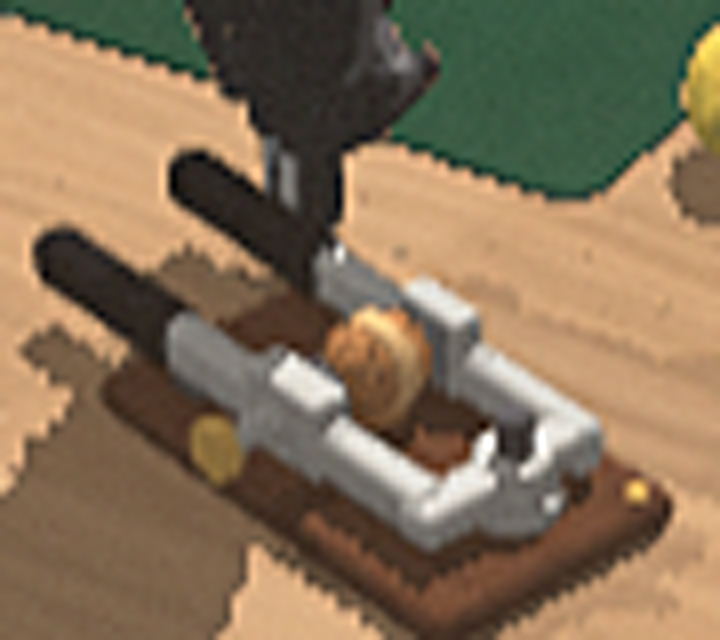

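```bash
for i in 1; do :; done; python3 -m jog '[{"travel":[-0.0015,0.0009,0],"turn":0.6,"gripper":1},{"travel":[-0.0015,0.0009,0],"turn":0.6,"gripper":1}]' | sed -n '2p;4p'
python3 -m jog '[{"travel":[-0.0015,0.0009,0],"turn":0.6,"gripper":1},{"travel":[-0.0015,0.0009,0],"turn":0.6,"gripper":1}]' | sed -n '2p;4p'
python3 -m jog '[{"travel":[-0.0015,0.0008,0],"turn":0.6,"gripper":1},{"travel":[-0.0015,0.0008,0],"turn":0.6,"gripper":1}]' | sed -n '2p;4p'
```

```text
ee_pos: [603.6, 94.4, 26.2]
ft_force: [0.3, -0.4, -0.8]
ee_pos: [602.1, 95.4, 26.3]
ft_force: [-1.1, 0.3, 0.2]
ee_pos: [600.7, 96.2, 26.3]
ft_force: [0.7, -0.0, 0.2]
```

```bash
python3 -m jog '[{"travel":[-0.0015,0.0008,0],"turn":0.6,"gripper":1},{"travel":[-0.0015,0.0008,0],"turn":0.6,"gripper":1}]' | sed -n '2p;4p'
python3 -m jog '[{"travel":[-0.0015,0.0008,0],"turn":0.6,"gripper":1},{"travel":[-0.0015,0.0008,0],"turn":0.6,"gripper":1}]' | sed -n '2p;4p'
python3 - <<'E'
from h import *
snap("scene","r5.png",(275,170,365,250),8)
E
```

```text
ee_pos: [599.1, 97.0, 26.3]
ft_force: [0.7, 0.6, -0.3]
ee_pos: [597.6, 97.7, 26.3]
ft_force: [0.5, 0.6, -0.1]
```

View pics/r5.png

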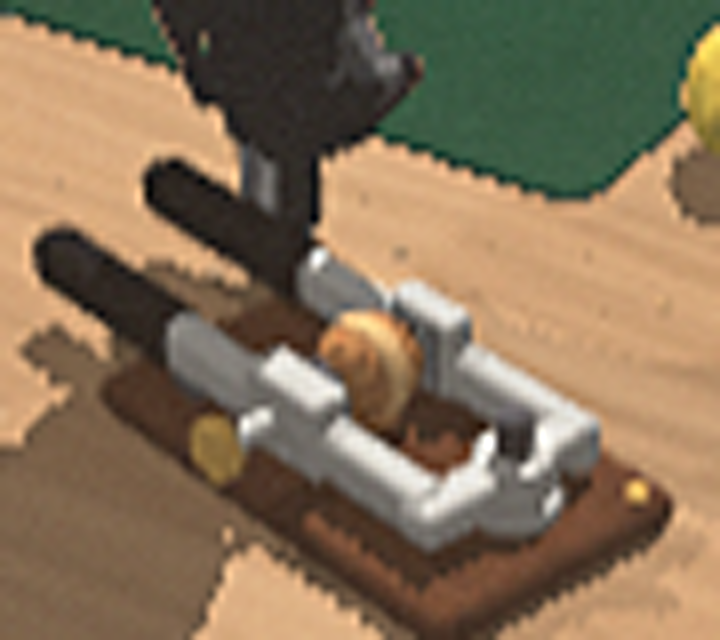

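```bash
python3 -m jog '[{"travel":[-0.0015,0.0008,0],"turn":0.6,"gripper":1},{"travel":[-0.0015,0.0008,0],"turn":0.6,"gripper":1}]' | sed -n '2p;4p'
python3 -m jog '[{"travel":[-0.0015,0.0007,0],"turn":0.6,"gripper":1},{"travel":[-0.0015,0.0007,0],"turn":0.6,"gripper":1}]' | sed -n '2p;4p'
```

```text
ee_pos: [596.1, 98.4, 26.3]
ft_force: [-0.3, -0.1, -0.1]
ee_pos: [594.8, 99.2, 26.3]
ft_force: [1.0, 0.1, -0.2]
```

```bash
python3 -m jog '[{"travel":[-0.0015,0.0007,0],"turn":0.6,"gripper":1},{"travel":[-0.0015,0.0007,0],"turn":0.6,"gripper":1}]' | sed -n '2p;4p'
```

```text
ee_pos: [593.6, 99.7, 26.3]
ft_force: [2.9, -0.6, -0.9]
```

Contact is building (~3 N). Smaller steps.

```bash
python3 -m jog '[{"travel":[-0.001,0.0005,0],"turn":0.4,"gripper":1},{"travel":[-0.001,0.0005,0],"turn":0.4,"gripper":1}]' | sed -n '2p;4p'
```

```text
ee_pos: [592.9, 100.1, 26.4]
ft_force: [6.0, -0.4, -3.8]
```

```bash
python3 -m jog '[{"travel":[-0.001,0.0005,0],"turn":0.4,"gripper":1},{"travel":[-0.001,0.0005,0],"turn":0.4,"gripper":1}]' | sed -n '2p;4p'
```

```text
ee_pos: [592.3, 100.5, 26.4]
ft_force: [6.0, -0.3, -3.6]
```

```bash
python3 -m jog '[{"travel":[-0.001,0.0005,0],"turn":0.4,"gripper":1},{"travel":[-0.001,0.0005,0],"turn":0.4,"gripper":1}]' | sed -n '2p;4p'
python3 - <<'E'
from h import *
snap("scene","r6.png",(275,170,365,250),8)
E
```

```text
ee_pos: [591.7, 100.8, 26.4]
ft_force: [9.0, -0.1, -4.8]
```

View pics/r6.png

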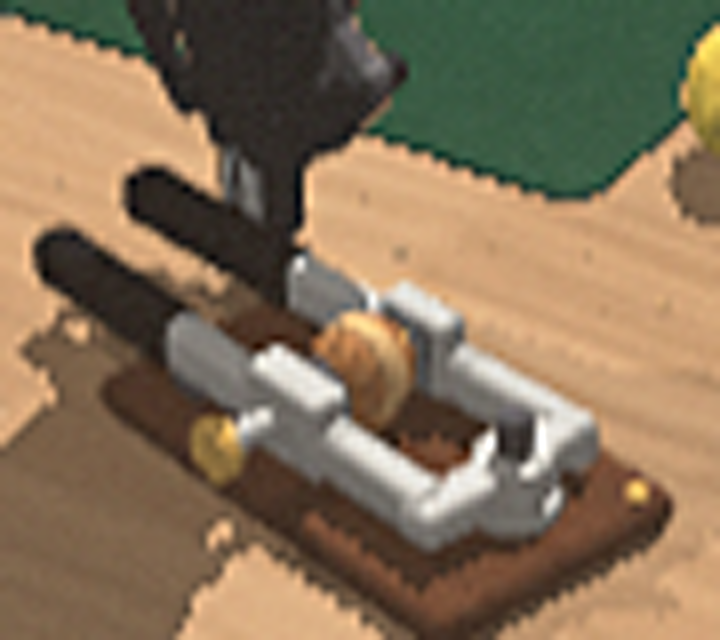

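```bash
python3 -m jog '[{"travel":[-0.001,0.0005,0],"turn":0.4,"gripper":1},{"travel":[-0.001,0.0005,0],"turn":0.4,"gripper":1}]' | sed -n '2p;4p'
```

```text
ee_pos: [591.1, 101.1, 26.5]
ft_force: [9.7, -1.1, -7.0]
```

```bash
python3 -m jog '[{"travel":[-0.001,0.0005,0],"turn":0.4,"gripper":1},{"travel":[-0.001,0.0005,0],"turn":0.4,"gripper":1}]' | sed -n '2p;4p'
```

```text
ee_pos: [590.4, 101.5, 26.5]
ft_force: [11.5, -0.4, -8.7]
```

```bash
python3 -m jog '[{"travel":[-0.001,0.0004,0],"turn":0.4,"gripper":1},{"travel":[-0.001,0.0004,0],"turn":0.4,"gripper":1}]' | sed -n '2p;4p'
```

```text
ee_pos: [589.9, 101.7, 26.6]
ft_force: [13.2, -0.3, -9.0]
```

```bash
python3 -m jog '[{"travel":[-0.001,0.0004,0],"turn":0.4,"gripper":1},{"travel":[-0.001,0.0004,0],"turn":0.4,"gripper":1}]' | sed -n '2p;4p'
```

```text
ee_pos: [589.2, 102.1, 26.6]
ft_force: [15.1, -1.4, -11.0]
```

```bash
python3 -m jog '[{"travel":[-0.001,0.0004,0],"turn":0.4,"gripper":1},{"travel":[-0.001,0.0004,0],"turn":0.4,"gripper":1}]' | sed -n '2p;4p'
```

```text
ee_pos: [586.7, 103.1, 26.5]
ft_force: [2.2, 0.2, -0.7]
```

The force dropped from 15 to 2 N, so the shell gave. Backing off, straight out along the normal.

```bash
python3 -m jog '[{"travel":[0.005,-0.001,0],"turn":0,"gripper":1},{"travel":[0.015,-0.003,0],"turn":0,"gripper":1},{"travel":[0.03,-0.005,0],"turn":0,"gripper":1},{"travel":[0.04,-0.007,0.01],"turn":0,"gripper":1},{"travel":[0.04,-0.007,0.05],"turn":0,"gripper":1},{"travel":[0.04,-0.007,0.09],"turn":0,"gripper":1},{"travel":[0.04,-0.007,0.13],"turn":0,"gripper":1},{"travel":[0.04,-0.007,0.15],"turn":0,"gripper":1},{"travel":[0.04,-0.007,0.15],"turn":0,"gripper":1},{"travel":[0.04,-0.007,0.15],"turn":0,"gripper":1}]'
python3 - <<'E'
from ov import *
b=snap("scene","x.png");draw("scene",b,[],(275,170,365,250),8,"f1.png")
draw("scene",b,model((513.8,-51.1),-14.2,-.07),(275,170,365,250),8,"f2.png")
snap("scene","f3.png")
E
```

```text
time: 15.75
ee_pos: [625.5, 96.3, 176.3]
tool_rot: [0.0, 0.997, -0.079, 0.0]
ft_force: [-0.7, 0.1, -0.6]
finger_gap: 0.3
seat [529.745   11.9139  14.    ] grip [568.0865 106.7868  27.    ]
```

View pics/f1.png

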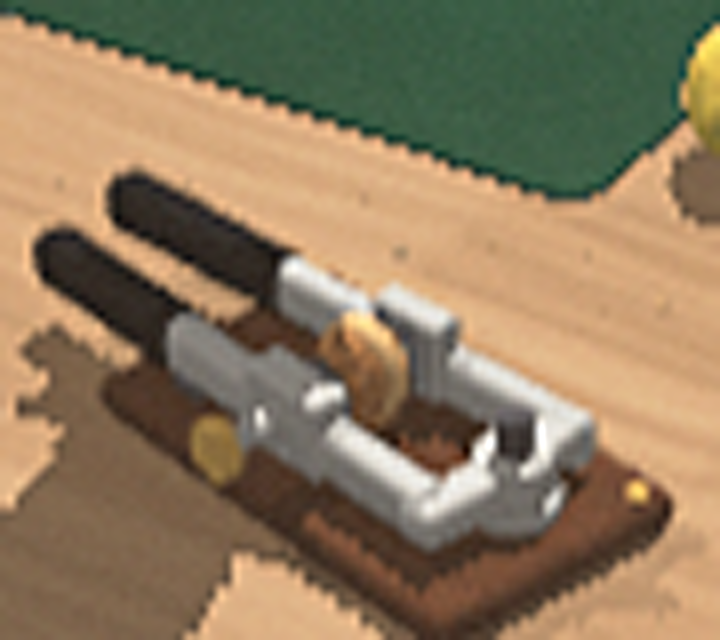

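View pics/f3.png

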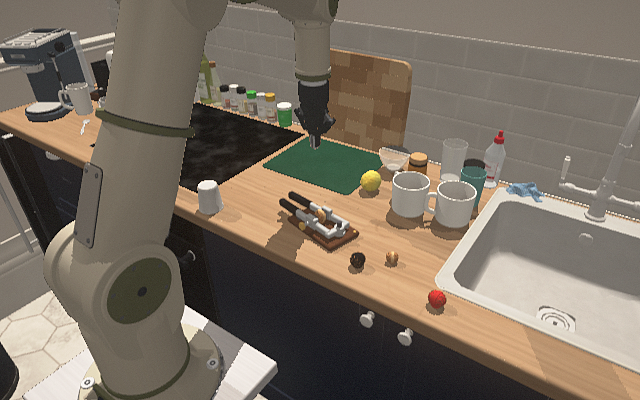

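The nut stands upright in the jaws at crop (370,365), about (321,215) in the full picture. Its half on the pad side has visibly sunk in, and everything else is unmoved.

```bash
python3 -c "
from rig import robot
print(robot.state()['time'],robot.hand_in())"
```

```text
the job is handed in; nothing more can be done
15.85 None
```

The walnut is cracked and standing between the jaws, and the job is handed in at 15.9 s.

- **Placing:** I pinched the large brown walnut across its seam and set it upright, about 13 mm to the moving-jaw side of its place. The shell halves faced the jaws. I let go and lifted clear.
- **Cracking:** I pushed the handle with the shut fingers in steps of about 1 mm. The push rose to 15 N along x, plus 11 N vertically on the fingers. It then dropped to about 2 N as the handle jumped roughly 2.5 mm. I stopped there and backed off.
- **Last look:** In the scene picture the nut stands upright with one half sunk in. The handle stayed where I left it, the robot is touching nothing, and the other things look unmoved.
- **Not measured:** How far the shell is pushed in is judged only from the force drop and the pictures. From the handle's travel I estimate the push was about 3 mm when it gave and about 4 mm when I stopped, well short of the 7 mm that crushes the kernel.
- **Disagreements:** The two cameras differed by 1 to 2 mm on most positions and about 4 mm on the lemon. The top and scene views gave the seam's direction as -57° and -63°, and I used about -60.5°. My first handle angle (0.526 rad) was a little high because I assumed too large an offset for the moving jaw. I used about 0.50 rad.

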